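Lay a laser barrel in its V mount by way of a sloping rest

ROBOT

A 7-joint arm with a two-finger parallel gripper is mounted at the origin on the work surface. World frame = base frame: x ahead of the robot, y to its left, z up, the work surface at z = 0. Lengths are in m, angles in rad, forces in N, time in s.
With the tool pointing down it reaches from about 0.4 to 0.85 m from the base axis. Payload 4.5 kg.
Tool frame: the origin (TCP) lies on the front face of the gripper's body, between the roots of the fingers; the fingertips stand 73 mm ahead of it and the grasp point (between the pads) lies 54 mm ahead of it; z points along the fingers, y is the direction in which the jaws open and shut (so a half turn about z gives the same grasp; the last joint's range is limited). The gripper opens to 85 mm and grips with 20 to 120 N. Pads are 22 mm wide; open, the fingers measure 114 mm over their backs; the gripper's body (76 mm by 85 mm) begins 54 mm behind the grasp point. The pads swing forward as they close: fully open they stand 13 mm farther back than shut.
Start: joints at [-1.185, 0.689, -0.195, 1.565, 0.157, 0.902, -0.215], TCP at [0.215, 0.587, 0.304] pointing down, gripper open.
Joint ranges: [-3.01, 3.01], [-0.46, 2.08], [-1.47, 1.51], [0.13, 2.56], [-1, 4.14], [0.04, 2.09], [-2.66, 2.66]. Speed limits (rad/s): [2.57, 2.57, 3.14, 3.14, 3.14, 3.14, 3.14].

INTERFACE

Orientations are given as [roll, pitch, yaw] about the fixed x, y, z axes, in that order (R = Rz(yaw) Ry(pitch) Rx(roll)).
In Python, from plant import * gives the robot as it stands. The module is installed in compiled form; this text tells all that it offers.
- The arm moves only by the tool servo_tool, never from a script. Its argument "steps" is a list that holds one entry, the list of rows, each a list of 7 numbers: the shift along the tool's x, y, z in m, then the turn, a rotation vector about the tool's x, y, z in degrees, then the opening in per cent of the stroke, from 0 (shut) to 100 (fully open). A call has 1 to 20 rows; each row is the pose to reach, as a shift and turn from the pose commanded when the call began, along the tool's axes at that moment; what a row does not reach only later rows make up. A row lasts 1/10 s, in which the tool goes at most 50 mm and 8.59 degrees, less where a joint would pass 70% of its speed; a pose out of reach is approached as far as the arm can. A call with a gripper value outside its range is refused whole. The fingers move at their own pace and stop on an object; "grip_force" is the grip in N (left out, the last holds). Time passes only in rows, so rows that repeat a pose let the fingers close. It gives the time, the measured TCP pose, the force and the opening at its end, in the units of the state.
- state(): the state, without advancing time (a new reading comes with each control period).
- snapshot(name): name is "side" or "top" or "wrist"; returns the picture (400x640x3 uint8, blue, green, red); there is no depth.
- calibration(name): a dict with "fovy" (degrees; the focal length in pixels is half the picture's height over the tangent of half this angle, whatever the lens; pixels are square), "cx", "cy" (the principal point, pixels), "k1" (the pictures are not rectified: a ray, as slopes to the right and down, at radius r is drawn at 1 + k1 r^2 times it, then the intrinsics apply), "world_to_cam" (4x4, takes a point from world to camera coordinates); the wrist camera has in their place "tool_from_camera" (4x4, takes a point from camera to tool coordinates, whose origin is the TCP and whose axes are the flange's). Camera axes: x right, y up, looking along -z (the intrinsics and any distortion apply to the point x, -y, -z); pixel columns grow to the right and rows downward; lengths in m; the calibration is good to about 2 mm. A picture is of the moment at which its call begins: read the wrist's pose just before it. calibration takes no time and is no camera call.
- sign_off(): hands the job in, once; it reports no verdict.
The state is a dict: "t": time; "joint_pos": joint angles; "qd": joint speeds; "effort": joint torques, N m; "position": TCP position; "tool_rot": TCP orientation; "force": force on the tool from outside, world axes, zero at the start; "ft_torque": the same for the moment, N m; "grip_width": opening from 0.0 (shut) to 1.0 (fully open).
Only numpy, scipy, OpenCV 4.12 (cv2) and the standard library are available. Lean on these libraries where they do the work, as an engineer would, in place of code of your own. Each camera call takes 0.05 s, during which the arm holds its last target. There are 200 camera calls.

TASK

Pick up the black laser barrel that stands on end, lean it in the sloping rest with its narrow nose uphill, and let go of it there. Then take it again across the barrel and lay it level in the two V saddles of the mount, nose towards the pinhole plate, with the barrel sticking out about equally beyond both saddles; lower it until it has settled into both grooves before you let go. Never drop it or knock it over, and leave the other things on the table where they are.

Things in the scene. Friction and masses are not known exactly. Their poses are not given: they have to be found in the camera images.
- barrel_center (a point): Laser barrel's centre: loose black cylinder, 30 mm diameter, 130 mm long, plus an aluminium nose (18 mm diameter, 15 mm long) on one end; about 0.2 kg, balancing near this point. It lies on the axis, 65 mm from the flat rear end. Its z axis runs along the barrel to the nose. At the start the barrel stands upright on the table on its rear end.
- barrel_nose (a point): Middle of the barrel's nose tip, on the axis, 80 mm from barrel_center.
- rest: Fixed sloping rest, base 140 x 80 mm. Origin under the base's centre, z up. A barrel in it rises at 45 degrees towards the rest's +x, rear end near or at a stop plate at the foot. Two V saddles, 12 mm thick, 30 mm wide, centred 18 and 90 mm up the axis from the rear end, stay below the axis; the spine is 32 mm below the axis: fingers fit between the saddles, and above the upper one.
- rest_center (a point): Where barrel_center is when the barrel lies in the rest against its stop: 91 mm straight above the rest's origin.
- rest_nose (a point): Where barrel_nose is then: 56.6 mm uphill of rest_center and 56.6 mm higher.
- mount: Fixed level mount, base 200 x 70 x 10 mm. Origin on the table midway between its two aluminium 90 degree V saddles (12 mm thick, 41 mm wide, at x = -45 and +45 mm, ending 4 mm below a seated barrel's axis; free between them down to the base). z up, x along the grooves to the upright aluminium pinhole plate at x = 112 to 118 mm, 56 mm wide, top at 85 mm.
- mount_seat (a point): Where barrel_center is when the barrel is seated, 60 mm straight above the mount's origin. The barrel then lies along the mount's x axis, nose towards the plate.
- post: Bystander, loose: upright steel post 13 mm in diameter on a 32 mm foot, 65 mm tall. Origin at its underside.
- lens_tube: Bystander, loose: short black lens tube, 33 mm in diameter, 40 mm tall, without a nose. Origin at its underside.
- disc: Bystander, loose: flat aluminium disc 66 mm in diameter with a smaller steel disc on it, 15 mm tall. Origin at its underside.
- driver: Bystander, loose: black-handled screwdriver, 160 mm long, lying along its x axis.
- lens_case: Bystander, loose: grey square case 60 x 60 x 25 mm. Origin at its underside.
- mirror_mount: Bystander, loose: upright square mirror mount, 50 mm tall and wide, with brass knobs on its back. Origin at its underside.
There are look-alikes about, which are no part of the job. Leave any green or purple look-alike of the mount alone.

How it is judged:
By the outcome, as a careful person would: the job done as asked, in the order asked, and still so for the second after the job is handed in, with the robot touching nothing.
It also fails if it takes over 64 s, if anything falls off the work surface, if the arm or the gripper's body presses on something with over 40 N, if the wrist force passes 120 N, or if a joint passes its speed limit or range.

## Working session

There is one attempt and no reset: what is moved stays moved. The work goes in short steps, Python scripts to look and compute and a tool call to move; the robot and the scene stay as the last step left them, time stands still between calls to the robot, and variables do not carry over. Pictures are saved under pics/ and viewed, about 8 in all and at most 12, crops included, and the job is handed in when it is done.

Besides the shell and the picture viewer there is one more tool, called after "Emit:" as name(argument=value, ...) on one line, values as JSON. servo_tool: Moves the arm, as the interface text tells. Its arguments: {"type":"object","properties":{"steps":{"type":"array"},"grip_force":{"type":"number"}},"required":["steps"]}

```bash
mkdir -p pics
cat > h.py <<'E'
from plant import *
import numpy as np, cv2
from scipy.spatial.transform import Rotation as R
def cam(name, st=None):
    c=calibration(name); 
    if name=="wrist":
        T=np.eye(4); T[:3,:3]=R.from_euler('xyz',st["tool_rot"]).as_matrix(); T[:3,3]=st["position"]
        W=T@np.array(c["tool_from_camera"])
    else: W=np.linalg.inv(np.array(c["world_to_cam"]))
    f=200/np.tan(np.radians(c["fovy"])/2)
    return c,W,f
def ray(name,u,v,st=None):
    c,W,f=cam(name,st); K=np.array([[f,0,c["cx"]],[0,f,c["cy"]],[0,0,1.]])
    d=np.array([(u-c["cx"])/f,(v-c["cy"])/f]); s=d.copy()
    for _ in range(30): s=d/(1+c["k1"]*(s@s))
    return W[:3,3], W[:3,:3]@np.array([s[0],-s[1],-1])
def onz(name,u,v,z,st=None):
    o,d=ray(name,u,v,st); return o+d*(z-o[2])/d[2]
def proj(name,p,st=None):
    c,W,f=cam(name,st); q=np.linalg.inv(W)@np.append(p,1); s=np.array([q[0],-q[1]])/-q[2]
    s=s*(1+c["k1"]*(s@s)); return s*f+[c["cx"],c["cy"]]
def meet(r1,r2):
    (a,d),(b,e)=r1,r2; t=np.linalg.lstsq(np.c_[d,-e],b-a,rcond=None)[0]
    p,q=a+t[0]*d,b+t[1]*e; return (p+q)/2,np.linalg.norm(p-q)
def snap(name,fn):
    im=snapshot(name); cv2.imwrite("pics/"+fn,im); return im
E
python3 - <<'E'
from h import *
s=state();print(s)
for n in("side","top","wrist"):
    c=calibration(n);print(n,c)
a=snap("top","top0.png");b=snap("side","side0.png")
E
```

```text
{'t': 0.0, 'joint_pos': array([-1.18516887,  0.68999318, -0.19451711,  1.56636619,  0.15728132,
        0.90250021, -0.21510679]), 'qd': array([ 0.00106309,  0.00148931, -0.00029681,  0.00115653, -0.0003706 ,
       -0.00032493, -0.00079462]), 'effort': array([-6.89572353e-04, -5.39619076e+01, -1.26674574e+00, -1.58540064e+01,
        9.06031521e-03,  9.51391325e-03, -3.09571803e-06]), 'position': array([0.21523632, 0.58620793, 0.30307236]), 'tool_rot': array([-3.13971966e+00,  1.20171018e-04,  2.78983647e+00]), 'force': array([ 0.09229025,  0.47493793, -0.29408048]), 'ft_torque': array([-0.02148502, -0.02012887, -0.01903841]), 'grip_width': 1.0008388779796376}
side {'fovy': 54.8896201642196, 'cx': 318.12785498956447, 'cy': 202.2384033629614, 'k1': 0.019491738977118773, 'world_to_cam': array([[-0.67971131, -0.73343145, -0.00841653,  0.3037493 ],
       [ 0.410486  , -0.38987945,  0.82431502, -0.37186995],
       [-0.60785999,  0.55684138,  0.56606882, -0.55786217],
       [ 0.        ,  0.        ,  0.        ,  1.        ]])}
top {'fovy': 56.99282563507754, 'cx': 323.4139952935478, 'cy': 196.22540885707616, 'k1': -0.008397696813876015, 'world_to_cam': array([[ 0.01456947, -0.99938696,  0.03183464, -0.13439222],
       [ 0.98446068,  0.01990955,  0.17447284, -0.56276547],
       [-0.17499969,  0.02879798,  0.98414724, -1.05725459],
       [ 0.        ,  0.        ,  0.        ,  1.        ]])}
wrist {'fovy': 63.58090187751799, 'cx': 318.2173174639077, 'cy': 195.2252386418877, 'k1': -0.008167916188211366, 'tool_from_camera': array([[-3.47745267e-04,  9.64301021e-01,  2.64808269e-01,
         6.71719906e-02],
       [ 9.99999821e-01,  2.06579400e-04,  5.60935952e-04,
         2.47493476e-04],
       [ 4.86207178e-04,  2.64808417e-01, -9.64300921e-01,
        -6.99014523e-02],
       [ 0.00000000e+00,  0.00000000e+00,  0.00000000e+00,
         1.00000000e+00]])}
```

View pics/top0.png

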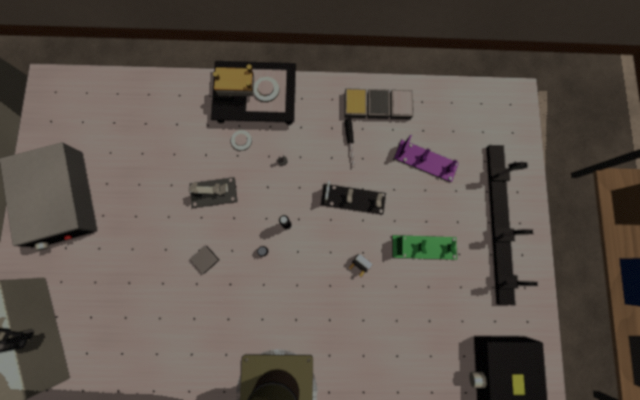

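View pics/side0.png

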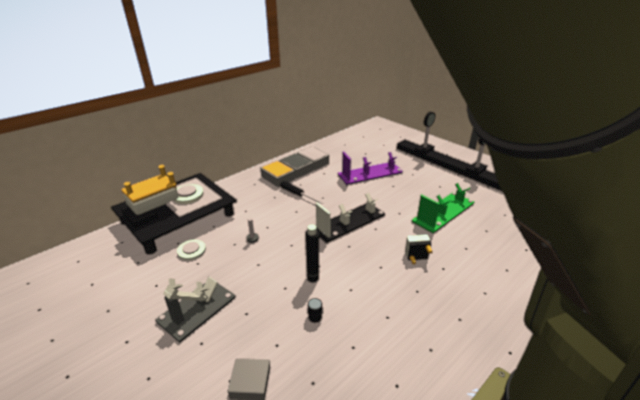

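The top view shows these black, barrel-like things:
- The tall barrel with a light nose at (285,221).
- The short lens tube at (262,251), with no nose.
- The thin post at (282,160).
- The driver handle at (349,130).

I choose (285,221) because it is tall and has a nose. The black mount is at (354,199) with its plate to the left. Its green and purple look-alikes are at (425,247) and (427,160). The rest is at (213,191). I'll move the wrist camera over them for a closer look.

```bash
cat >> h.py <<'E'
def rel(st,p,Rt):
    R0=R.from_euler('xyz',st["tool_rot"]); d=R0.inv().apply(np.array(p)-st["position"]); w=(R0.inv()*Rt).as_rotvec(degrees=True)
    print("shift",d.round(4),"turn",w.round(2),"rows",max(np.linalg.norm(d)/.05,np.linalg.norm(w)/8.59).round(1))
E
python3 - <<'E'
from h import *
s=state()
for n,u,v,z in[("barrel",285,221,.14),("mount",354,199,.03),("plate",327,195,.05),("rest",213,191,.03),("tube",262,251,.03)]: print(n,onz("top",u,v,z))
print(R.from_euler('xyz',s["tool_rot"]).as_matrix().round(2))
for y in (0,np.pi): rel(s,[.48,0,.45],R.from_euler('xyz',[np.pi,0,y]))
E
```

```text
barrel [ 0.47863202 -0.01829752  0.14      ]
mount [ 0.56210518 -0.21940291  0.03      ]
plate [ 0.56928133 -0.13540914  0.05      ]
rest [0.57823592 0.21188663 0.03      ]
tube [0.39961083 0.05521119 0.03      ]
[[-0.94  0.34 -0.  ]
 [ 0.34  0.94 -0.  ]
 [-0.   -0.   -1.  ]]
shift [-0.4505 -0.4594 -0.146 ] turn [-1.0000e-02  1.3000e-01  1.5985e+02] rows 18.6
shift [-0.4505 -0.4594 -0.146 ] turn [-1.000e-01 -1.000e-02 -2.015e+01] rows 13.2
```

Emit:
servo_tool(steps=[[[-0.05, -0.05, -0.03, 0, 0, -3, 100], [-0.09, -0.09, -0.06, 0, 0, -6, 100], [-0.13, -0.13, -0.09, 0, 0, -9, 100], [-0.17, -0.17, -0.12, 0, 0, -12, 100], [-0.21, -0.21, -0.15, 0, 0, -15, 100], [-0.25, -0.25, -0.17, 0, 0, -18, 100], [-0.29, -0.29, -0.17, 0, 0, -20, 100], [-0.33, -0.33, -0.17, 0, 0, -20, 100], [-0.37, -0.37, -0.17, 0, 0, -20, 100], [-0.41, -0.41, -0.17, 0, 0, -20, 100], [-0.42, -0.45, -0.17, 0, 0, -20, 100], [-0.42, -0.47, -0.17, 0, 0, -20, 100], [-0.42, -0.47, -0.17, 0, 0, -20, 100], [-0.42, -0.47, -0.17, 0, 0, -20, 100]]])

```text
t: 1.5
position: [0.4478, -0.0051, 0.4737]
tool_rot: [-3.139, -0.0, 3.13]
force: [0.4, 0.8, -0.5]
grip_width: 1.002
```

Run:
```python
from h import *
s=state();print(s["t"],s["position"],s["tool_rot"],s["joint_pos"]); np.save("w1.npy",np.r_[s["position"],s["tool_rot"]])
im=snap("wrist","w1.png")
```

```text
1.5 [ 0.44779863 -0.00509443  0.47370795] [-3.13872144e+00 -4.40353783e-04  3.13013552e+00] [ 0.03994002  0.25400884 -0.17680195  1.79202349  0.0527114   1.10076236
  1.40410896]
```

View pics/w1.png

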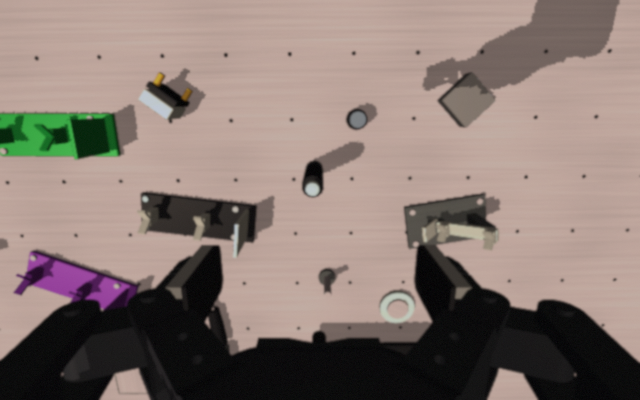

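Run:
```python
import cv2,numpy as np
im=cv2.imread("pics/w1.png"); 
def c(x,y,w,h,f): return cv2.resize(im[y:y+h,x:x+w],None,fx=f,fy=f,interpolation=cv2.INTER_CUBIC)
a=c(130,180,133,50+35,6)[:,:798]; 
out=np.zeros((600,800,3),np.uint8)
m=c(135,185,125,75,4); r=c(395,185,110,75,4); b=c(290,95,100,110,4)[:300,:]
out[:300,:500]=m; out[300:,:440]=r; out[:300,500:800]=c(300,130,60,75,4)[:, :240].repeat(1,0) if 0 else cv2.copyMakeBorder(c(295,130,75,75,4),0,0,0,0,0)
s=cv2.imread("pics/side0.png"); q=cv2.resize(s[270:345,150:240],None,fx=4,fy=4,interpolation=cv2.INTER_CUBIC); out[300:,440:800]=q
out=cv2.convertScaleAbs(out,alpha=1.5,beta=10)
cv2.imwrite("pics/c1.png",out)
```

```text
(no output)
```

View pics/c1.png

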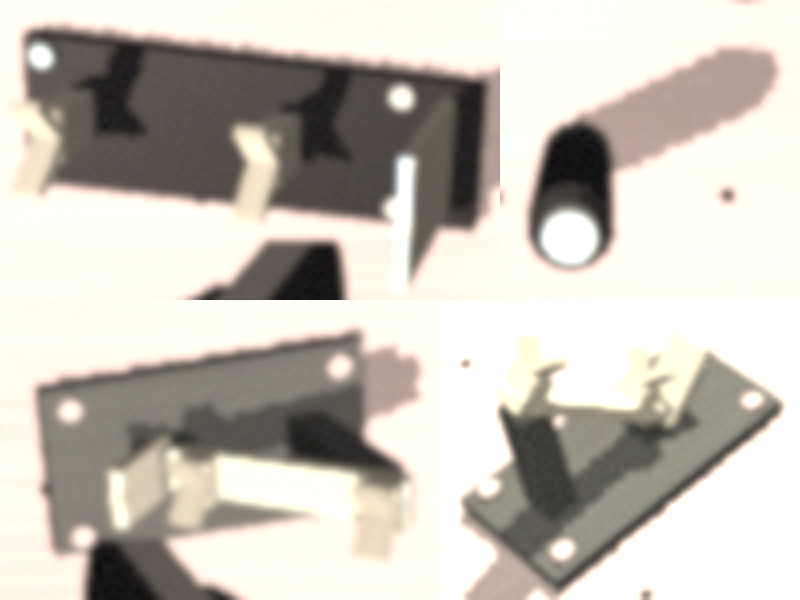

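Run:
```python
from h import *
w=np.load("w1.npy"); s=dict(position=w[:3],tool_rot=w[3:])
M=lambda x,y,z:onz("wrist",135+x/4,185+y/4,z,s)
Rr=lambda x,y,z:onz("wrist",395+x/4,185+(y-300)/4,z,s)
B=onz("wrist",295+(569-500)/4,130+237/4,.145,s); print("barrel",B, onz("wrist",295+(575-500)/4,130+123/4,0.0,s))
m=[M(27,32,.01),M(487,80,.01),M(475,228,.01),M(25,180,.01)]; print(np.array(m).round(4)); 
for i in range(4): print(np.linalg.norm(m[i]-m[i-1]))
print("mc",np.mean(m,0),(m[0]+m[2])/2,(m[1]+m[3])/2)
print("plate top", M(404,157,.085),M(400,290,.085))
r=[Rr(38,385,.01),Rr(360,335,.01),Rr(58,553,.01)];print(np.array(r).round(4),np.linalg.norm(r[0]-r[1]),np.linalg.norm(r[0]-r[2]),"rc",(r[1]+r[2])/2)
b=[Rr(68,410,.01),Rr(340,366,.01),Rr(83,537,.01)];print(np.array(b).round(4),(b[1]+b[2])/2)
for P in (B,np.mean(m,0),(r[1]+r[2])/2): print(proj("top",P),proj("side",P))
```

```text
barrel [ 0.48196839 -0.01397582  0.145     ] [ 0.46890777 -0.01430321  0.        ]
[[ 0.5197 -0.3107  0.01  ]
 [ 0.5433 -0.114   0.01  ]
 [ 0.6124 -0.1236  0.01  ]
 [ 0.5875 -0.3223  0.01  ]]
0.06883143790041488
0.19812048541839294
0.06974109955237368
0.20015541266959766
mc [ 0.5657125  -0.21762786  0.01      ] [ 0.56601653 -0.21715261  0.01      ] [ 0.56540847 -0.2181031   0.01      ]
plate top [ 0.55056638 -0.13181409  0.085     ] [ 0.60561936 -0.13777271  0.085     ]
[[0.5483 0.1417 0.01  ]
 [0.5274 0.2784 0.01  ]
 [0.6274 0.1553 0.01  ]] 0.13827328613367035 0.08024280331208693 rc [0.577395   0.21684422 0.01      ]
[[0.5598 0.1554 0.01  ]
 [0.5412 0.2714 0.01  ]
 [0.6197 0.166  0.01  ]] [0.58045012 0.21873159 0.01      ]
[283.31316466 219.54648613] [310.77756032 226.56757072]
[352.70883536 198.92019086] [347.94819405 219.86771255]
[213.06848448 192.44834909] [195.73381273 306.5181682 ]
```

```bash
cat >> h.py <<'E'
def ori(az,p):  # tool heading az, pitched p deg down; camera side up
    a,q=np.radians([az,p]); z=np.array([np.cos(q)*np.cos(a),np.cos(q)*np.sin(a),-np.sin(q)]); x=np.array([np.sin(q)*np.cos(a),np.sin(q)*np.sin(a),np.cos(q)])
    return R.from_matrix(np.c_[x,np.cross(z,x),z])
def go(g,az,p,back=0,st=None):   # grasp point g
    Rt=ori(az,p); z=Rt.as_matrix()[:,2]; P=np.array(g)-(.054+back)*z; print("TCP",P.round(4)); rel(st or state(),P,Rt); return P,Rt
E
python3 - <<'E'
from h import *
w=np.load("w1.npy"); s=dict(position=w[:3],tool_rot=w[3:])
M=lambda x,y,z:onz("wrist",135+x/4,185+y/4,z,s)
for q in [(28,108),(32,192),(255,130),(253,217)]: print(M(*q,.056).round(4))
s=state()
rel(s,[.42,-.10,.40],ori(60,90))
P,Rt=go([.482,-.014,.07],60,35,.10)
s2=dict(position=np.array([.42,-.10,.40]),tool_rot=ori(60,90).as_euler('xyz')); rel(s2,P+[0,0,.06],Rt)
E
```

```text
[ 0.539  -0.2887  0.056 ]
[ 0.5749 -0.2928  0.056 ]
[ 0.5492 -0.1988  0.056 ]
[ 0.5867 -0.2037  0.056 ]
shift [ 0.0268 -0.0942  0.074 ] turn [ -0.14   0.19 119.26] rows 13.9
TCP [ 0.4189 -0.1232  0.1583]
shift [ 0.0275 -0.1167  0.3157] turn [-56.62  33.28 108.46] rows 14.8
shift [-0.0207  0.0107  0.1817] turn [ 0. 55. -0.] rows 6.4
```

Emit:
servo_tool(steps=[[[0, -0.01, 0.01, 0, 0, 8, 100], [0, -0.02, 0.02, 0, 0, 16, 100], [0, -0.03, 0.03, 0, 0, 24, 100], [0.01, -0.04, 0.04, 0, 0, 32, 100], [0.01, -0.05, 0.05, 0, 0, 40, 100], [0.02, -0.06, 0.06, 0, 0, 48, 100], [0.02, -0.07, 0.07, 0, 0, 56, 100], [0.025, -0.08, 0.074, 0, 0, 64, 100], [0.025, -0.09, 0.074, 0, 0, 72, 100], [0.027, -0.094, 0.074, 0, 0, 80, 100], [0.027, -0.094, 0.074, 0, 0, 88, 100], [0.027, -0.094, 0.074, 0, 0, 96, 100], [0.027, -0.094, 0.074, 0, 0, 104, 100], [0.027, -0.094, 0.074, 0, 0, 112, 100], [0.027, -0.094, 0.074, 0, 0, 119.3, 100], [0.027, -0.094, 0.074, 0, 0, 119.3, 100], [0.027, -0.094, 0.074, 0, 0, 119.3, 100]]])

```text
t: 3.25
position: [0.4204, -0.0926, 0.3997]
tool_rot: [-3.141, 0.0, 1.061]
force: [-0.5, -0.3, -1.3]
grip_width: 0.999
```

Emit:
servo_tool(steps=[[[-0.002, 0, 0.02, 0, 8, 0, 100], [-0.004, 0, 0.05, 0, 16, 0, 100], [-0.007, 0, 0.08, 0, 24, 0, 100], [-0.01, 0.005, 0.11, 0, 32, 0, 100], [-0.015, 0.01, 0.14, 0, 40, 0, 100], [-0.02, 0.01, 0.17, 0, 48, 0, 100], [-0.02, 0.01, 0.18, 0, 55, 0, 100], [-0.02, 0.01, 0.18, 0, 55, 0, 100], [-0.02, 0.01, 0.18, 0, 55, 0, 100], [-0.02, 0.01, 0.18, 0, 55, 0, 100]]])

```text
t: 4.25
position: [0.4188, -0.1173, 0.2185]
tool_rot: [-3.139, -0.963, 1.049]
force: [0.9, 0.7, 0.3]
grip_width: 0.999
```

Run:
```python
from h import *
s=state();print(s["t"],s["position"],s["tool_rot"],s["joint_pos"]); np.save("w2.npy",np.r_[s["position"],s["tool_rot"]])
print(R.from_euler('xyz',s["tool_rot"]).as_matrix().round(3), ori(60,35).as_matrix().round(3))
im=snap("wrist","w2.png")
go([.482,-.014,.07],60,35,.10,s)
print(proj("wrist",[.482,-.014,.145],s),proj("wrist",[.482,-.014,.0],s))
```

```text
4.25 [ 0.41879772 -0.11731735  0.21853084] [-3.13856645 -0.96342058  1.0494187 ] [ 1.17167016  1.00911152 -0.86621847  2.23562052 -0.96221234  0.31838155
  1.01025334]
[[ 0.284  0.868  0.406]
 [ 0.495 -0.496  0.714]
 [ 0.821 -0.002 -0.571]] [[ 0.287  0.866  0.41 ]
 [ 0.497 -0.5    0.709]
 [ 0.819  0.    -0.574]]
TCP [ 0.4189 -0.1232  0.1583]
shift [-0.0523  0.0032  0.0302] turn [-0.28 -0.2   0.07] rows 1.2
[324.08686319 195.50548627] [322.27745989 286.10324463]
```

View pics/w2.png

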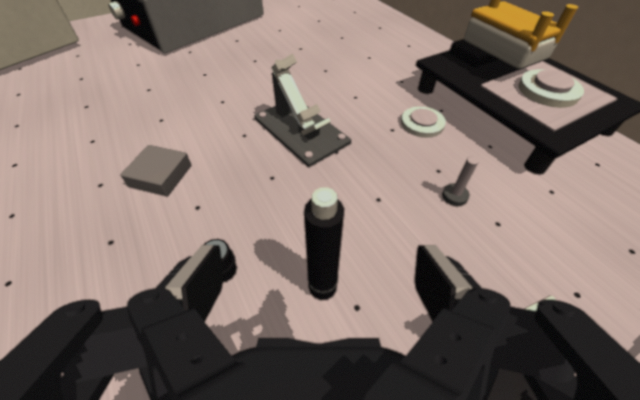

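The barrel's nose shows at (324,193) and its foot at (322,290), within 4 px of the prediction. The rest is behind it with its low end nearer. Joint 5 is close to its limit, so I'll come in from a heading of 40° instead.

Run:
```python
from h import *
go([.482,-.014,.07],40,35,.10)
P,Rt=go([.482,-.014,.07],40,35,.11); rel(state(),P+[0,0,.05],Rt)
```

```text
TCP [ 0.3854 -0.0951  0.1583]
shift [-0.0491 -0.04    0.0364] turn [-16.75  -0.07  11.71] rows 2.4
TCP [ 0.3791 -0.1004  0.1641]
shift [-0.0488 -0.0428  0.0268] turn [-16.75  -0.07  11.71] rows 2.4
shift [-0.0078 -0.0428 -0.0018] turn [-16.75  -0.07  11.71] rows 2.4
```

Emit:
servo_tool(steps=[[[0, -0.02, 0, -6, 0, 4, 100], [-0.008, -0.04, -0.002, -12, 0, 8, 100], [-0.008, -0.043, -0.002, -16.75, 0, 11.7, 100], [-0.02, -0.042, 0.01, -16.75, 0, 11.7, 100], [-0.035, -0.041, 0.025, -16.75, 0, 11.7, 100], [-0.049, -0.04, 0.036, -16.75, 0, 11.7, 100], [-0.049, -0.04, 0.036, -16.75, 0, 11.7, 100], [-0.049, -0.04, 0.036, -16.75, 0, 11.7, 100]]])

```text
t: 5.1
position: [0.3953, -0.1868, 0.1953]
tool_rot: [-3.08, -0.962, 0.702]
force: [0.3, 0.7, 0.1]
grip_width: 1.005
```

Run:
```python
from h import *
s=state();print(s["t"],s["position"],s["joint_pos"])
go([.482,-.014,.07],40,35,0,s)
im=snap("wrist","w3.png"); print(proj("wrist",[.482,-.014,.145],s),proj("wrist",[.482,-.014,.0],s))
g=im.max(2)
for v in (215,230,245,260):
    r=np.where(g[v,270:370]<45)[0]+270; print(v,r.min(),r.max(),len(r),proj("wrist",[.482,-.014,.1],s))
```

```text
5.1 [ 0.39527366 -0.18679831  0.1952616 ] [ 1.43256753  1.15842544 -1.06150241  2.29245145 -0.99955565  0.04326974
  0.96606713]
TCP [ 0.4481 -0.0424  0.101 ]
shift [-0.001  -0.0658  0.1679] turn [-3.73 -0.13  0.13] rows 3.6
[231.84011978 115.62265574] [263.6395733  225.54307905]
215 270 273 4 [244.42691515 159.1851372 ]
230 270 273 4 [244.42691515 159.1851372 ]Traceback (most recent call last):
  File "<stdin>", line 7, in <module>
    return umr_minimum(a, axis, None, out, keepdims, initial, where)
ValueError: zero-size array to reduction operation minimum which has no identity
```

The arm hit its joint 5 and 6 limits, because a flat tool this close to the base doesn't suit it. I'll go back to vertical and take the barrel steeply near its top: pitch 60°, grasp at 115 mm, which clears the rest's upper saddle.

Run:
```python
from h import *
rel(state(),[.42,-.08,.33],ori(80,80))
```

```text
shift [ 0.161  -0.0659 -0.0009] turn [ 18.68 -44.24 -33.  ] rows 6.8
```

Emit:
servo_tool(steps=[[[0.03, -0.01, -0.02, 2.3, -5.5, -4.1, 100], [0.06, -0.02, -0.03, 4.7, -11, -8.2, 100], [0.09, -0.03, -0.03, 7, -16.6, -12.4, 100], [0.11, -0.04, -0.03, 9.3, -22.1, -16.5, 100], [0.13, -0.05, -0.02, 11.7, -27.6, -20.6, 100], [0.15, -0.06, -0.01, 14, -33.2, -24.8, 100], [0.16, -0.066, 0, 16.3, -38.7, -29, 100], [0.161, -0.066, 0, 18.7, -44.2, -33, 100], [0.161, -0.066, 0, 18.7, -44.2, -33, 100], [0.161, -0.066, 0, 18.7, -44.2, -33, 100], [0.161, -0.066, 0, 18.7, -44.2, -33, 100]]])

```text
t: 6.25
position: [0.4187, -0.0806, 0.3305]
tool_rot: [-3.141, -0.177, 1.392]
force: [-0.1, 0.5, 0.0]
grip_width: 0.997
```

Run:
```python
from h import *
s=state();print(s["t"],s["position"],s["tool_rot"],s["joint_pos"])
go([.482,-.014,.115],80,60,.09,s)
```

```text
6.25 [ 0.41866848 -0.08058554  0.33053223] [-3.14094708 -0.17687759  1.39159127] [ 0.28950636  0.40676652 -0.14270766  2.09506078 -0.20002605  0.65008764
  0.13906308]
TCP [ 0.4695 -0.0849  0.2397]
shift [-0.0112  0.0508  0.0902] turn [ 0.06 19.87 -0.26] rows 2.3
```

Recovered exactly, in a natural arm posture. I'll go to the pre-grasp at heading 80, pitch 60.

Emit:
servo_tool(steps=[[[0, 0.02, 0.01, 0, 5, 0, 100], [-0.005, 0.04, 0.03, 0, 10, 0, 100], [-0.01, 0.051, 0.05, 0, 15, 0, 100], [-0.011, 0.051, 0.07, 0, 20, -0.3, 100], [-0.011, 0.051, 0.09, 0, 20, -0.3, 100], [-0.011, 0.051, 0.09, 0, 20, -0.3, 100], [-0.011, 0.051, 0.09, 0, 20, -0.3, 100]]])

```text
t: 6.95
position: [0.4703, -0.0849, 0.2406]
tool_rot: [3.14, -0.526, 1.398]
force: [-0.4, -0.1, -0.1]
grip_width: 1.001
```

Run:
```python
from h import *
s=state();print(s["t"],s["position"],s["tool_rot"],s["joint_pos"])
im=snap("wrist","w3.png"); cv2.imwrite("pics/w3c.png",im); print(proj("wrist",[.482,-.014,.145],s),proj("wrist",[.482,-.014,.0],s))
go([.482,-.014,.115],80,60,0,s)
```

```text
6.95 [ 0.47031089 -0.08488494  0.24062304] [ 3.13977617 -0.52566961  1.39790483] [ 0.61789597  0.71184111 -0.42938815  2.03313224 -0.48563113  0.55221839
  0.53229069]
[317.03633005 197.00403456] [317.26150063 231.72548258]
TCP [ 0.4773 -0.0406  0.1618]
shift [-0.0008 -0.0009  0.0907] turn [ 0.06 -0.12  0.08] rows 1.8
```

View pics/w3c.png

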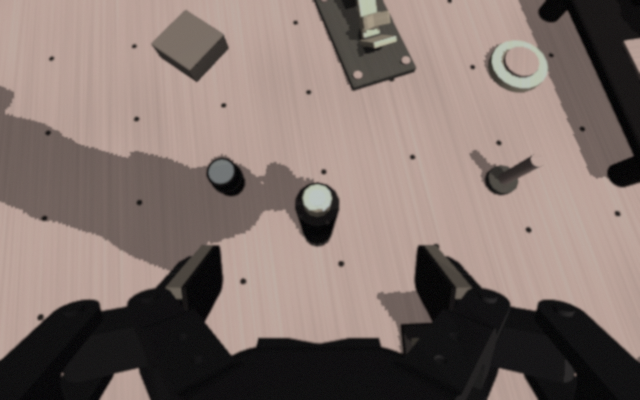

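The nose top is at (317,198), against a prediction of (317,197), and the lens tube at (225,175) is clear. I'll advance and grip.

Emit:
servo_tool(steps=[[[0, 0, 0.03, 0, 0, 0, 100], [0, -0.001, 0.06, 0, 0, 0, 100], [0, -0.001, 0.08, 0, 0, 0, 100], [0, -0.001, 0.09, 0, 0, 0, 100], [0, -0.001, 0.09, 0, 0, 0, 80], [0, -0.001, 0.09, 0, 0, 0, 60], [0, -0.001, 0.09, 0, 0, 0, 45], [0, -0.001, 0.09, 0, 0, 0, 35], [0, -0.001, 0.09, 0, 0, 0, 25], [0, -0.001, 0.09, 0, 0, 0, 15], [0, -0.001, 0.09, 0, 0, 0, 10], [0, -0.001, 0.09, 0, 0, 0, 10], [0, -0.001, 0.09, 0, 0, 0, 10], [0, -0.001, 0.09, 0, 0, 0, 10]]], grip_force=60)

```text
t: 8.4
position: [0.4779, -0.0394, 0.1635]
tool_rot: [3.137, -0.525, 1.402]
force: [-0.7, -1.3, 6.8]
grip_width: 0.323
```

Run:
```python
from h import *
s=state();print(s["t"],s["position"],s["tool_rot"],s["force"],s["grip_width"])
Rm=R.from_euler('xyz',s["tool_rot"]).as_matrix()
# barrel relative to tool: axis vertical
G=np.array(s["position"])+.054*Rm[:,2]; print("grasp",G)
u=Rm.T@[0,0,1]; print("u in tool",u.round(3)); c=Rm.T@(np.array([G[0],G[1],.065])-s["position"]); print("centre in tool",c)
np.save("g1.npy",np.r_[u,c]); rel(s,s["position"]+[0,0,.12],R.from_euler('xyz',s["tool_rot"]))
```

```text
8.4 [ 0.47793574 -0.0394206   0.16351629] [ 3.13739008 -0.52469627  1.40193433] [-0.65740662 -1.25584966  6.79079896] 0.3234563631917743
grasp [ 0.48270567 -0.01279242  0.11678099]
u in tool [ 0.501  0.004 -0.865]
centre in tool [-0.02593969 -0.00018834  0.09881481]
shift [ 0.0601  0.0004 -0.1039] turn [0. 0. 0.] rows 2.4
```

Gripped at 0.32 opening. I'll lift straight up, and work out the target in the rest.

Emit:
servo_tool(steps=[[[0.01, 0, -0.017, 0, 0, 0, 10], [0.025, 0, -0.043, 0, 0, 0, 10], [0.04, 0, -0.07, 0, 0, 0, 10], [0.055, 0, -0.095, 0, 0, 0, 10], [0.065, 0, -0.112, 0, 0, 0, 10], [0.065, 0, -0.112, 0, 0, 0, 10], [0.065, 0, -0.112, 0, 0, 0, 10]]])

```text
t: 9.1
position: [0.4771, -0.0393, 0.2917]
tool_rot: [3.138, -0.524, 1.402]
force: [0.4, -0.5, -2.7]
grip_width: 0.322
```

Run:
```python
from h import *
s=state();print(s["t"],s["position"],s["tool_rot"],s["force"],s["grip_width"])
P0=np.array([0.47793574,-0.0394206,0.16351629]); R0=R.from_euler('xyz',[3.13739008,-0.52469627,1.40193433])
u=R0.inv().apply([0,0,1]); c=R0.inv().apply(np.array([.482,-.0138,.065])-P0); np.save("g1.npy",np.r_[u,c]); print(u,c)
Rt=ori(99.2,105); a=np.radians(99.2); rx=np.array([np.cos(a),np.sin(a),0]); U=(rx+[0,0,1])/2**.5; N=(rx-[0,0,1])/2**.5
print("u world",Rt.apply(u),U)
C=np.array([.5785,.2175,.091])
for d,e in((.08,.006),(0,.004)):
    P=C-N*d+U*e-Rt.apply(c); print("TCP",P); rel(s,P,Rt)
```

```text
9.1 [ 0.47713575 -0.03932106  0.29168703] [ 3.13824676 -0.52358826  1.4016679 ] [ 0.43768305 -0.46648197 -2.70136435] 0.3218699184144429
[ 0.50095016  0.00363722 -0.86546849] [-0.02690196 -0.00071229  0.09825563]
u world [-0.10958633  0.69935596  0.70632293] [-0.11305307  0.69801075  0.70710678]
TCP [0.57934865 0.21671542 0.2397561 ]
shift [0.2075 0.0571 0.18  ] turn [  2.71 -44.55 -19.29] rows 5.7
TCP [0.57053051 0.27116026 0.18177334]
shift [0.2237 0.0389 0.2562] turn [  2.71 -44.55 -19.29] rows 6.8
```

Emit:
servo_tool(steps=[[[0.02, 0.005, 0.005, 0.2, -3.4, -1.5, 10], [0.04, 0.01, 0.015, 0.4, -6.8, -3, 10], [0.06, 0.015, 0.03, 0.6, -10.2, -4.5, 10], [0.08, 0.02, 0.05, 0.8, -13.7, -6, 10], [0.1, 0.025, 0.07, 1, -17, -7.4, 10], [0.12, 0.03, 0.09, 1.2, -20.5, -9, 10], [0.14, 0.035, 0.11, 1.4, -24, -10.4, 10], [0.16, 0.04, 0.13, 1.7, -28, -12, 10], [0.175, 0.045, 0.145, 2, -32, -13.9, 10], [0.19, 0.05, 0.16, 2.2, -36, -15.6, 10], [0.2, 0.055, 0.172, 2.4, -40, -17.3, 10], [0.207, 0.057, 0.18, 2.7, -44.5, -19.3, 10], [0.207, 0.057, 0.18, 2.7, -44.5, -19.3, 10], [0.207, 0.057, 0.18, 2.7, -44.5, -19.3, 10]]])

```text
t: 10.5
position: [0.5784, 0.2164, 0.2382]
tool_rot: [-3.138, 0.26, 1.733]
force: [-0.2, 0.3, -2.5]
grip_width: 0.32
```

Run:
```python
from h import *
s=state();print(s["t"],s["position"],s["tool_rot"],s["force"],s["grip_width"],s["joint_pos"]); np.save("w4.npy",np.r_[s["position"],s["tool_rot"]])
g=np.load("g1.npy"); Rt=R.from_euler('xyz',s["tool_rot"]); c=s["position"]+Rt.apply(g[3:]); u=Rt.apply(g[:3]); print(c,u)
out=np.zeros((400,800,3),np.uint8)
for k,n in enumerate(("side","wrist")):
    im=snap(n,"r%s.png"%n)
    for p in (c+.08*u,c-.065*u): print(n,proj(n,p,s))
    if n=="side": q=cv2.resize(im[200:350,120:270],(400,400),interpolation=cv2.INTER_CUBIC)
    else: q=im[0:400,120:520]
    out[:,400*k:400*k+400]=q
cv2.imwrite("pics/r.png",cv2.convertScaleAbs(out,alpha=1.5,beta=10))
```

```text
10.5 [0.57840706 0.21641733 0.23823271] [-3.13838938  0.26008235  1.73254455] [-0.16066173  0.28990274 -2.49134757] 0.32000200114590466 [-0.67504837  0.80699932  0.26246558  1.61752156  0.07772825  0.82250112
 -0.37719847]
[0.58564918 0.16565714 0.15020234] [-0.10747778  0.69847078  0.7075218 ]
side [172.0683365  231.65768143]
side [226.53601273 245.8476124 ]
wrist [317.46578789 271.29092472]
wrist [317.23292806 276.07007602]
```

View pics/r.png

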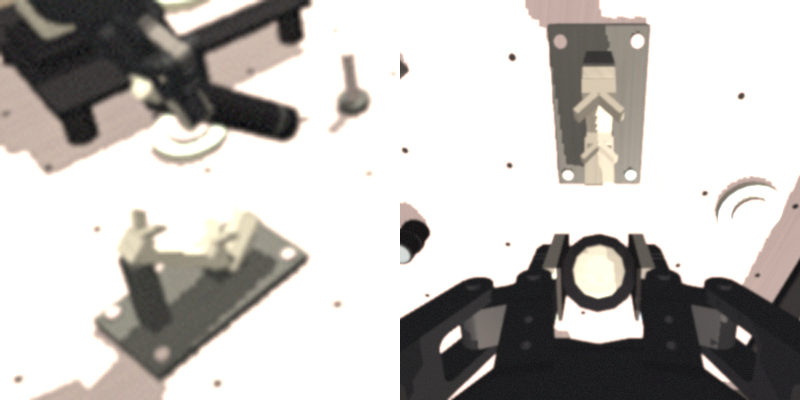

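Run:
```python
from h import *
w=np.load("w4.npy"); s=dict(position=w[:3],tool_rot=w[3:])
for L in ([(561,42),(637,41),(568,175),(630,175)],[(548,24),(648,26),(558,183),(641,183)]):
    p=np.array([onz("wrist",x-280,y,.01,s) for x,y in L]); print(p.round(4).tolist(),p.mean(0)); d=(p[0]+p[1]-p[2]-p[3])/2; print(np.degrees(np.arctan2(d[1],d[0])),np.linalg.norm(d),np.linalg.norm(p[0]-p[1]))
```

```text
[[0.5393, 0.2703, 0.01], [0.5979, 0.2805, 0.01], [0.5579, 0.1553, 0.01], [0.6169, 0.1649, 0.01]] [0.5780057  0.21777185 0.01      ]
99.28004381286705 0.11684417963594983 0.05953840378301428
[[0.5281, 0.2812, 0.01], [0.6039, 0.2921, 0.01], [0.5493, 0.145, 0.01], [0.6294, 0.1581, 0.01]] [0.57767636 0.21911489 0.01      ]
99.77183809326142 0.13708509854246245 0.07658761652367672
```

The wrist view puts the rest's centre at (0.578, 0.218) with yaw 99.3°, which agrees with the first measurement. The side view shows the barrel tilted with its rear end at about (227,246), as predicted. I'll lower it along the rest's normal.

```bash
cat >> h.py <<'E'
def place(C,az,tilt,toolp,d,e,g,st=None,up=None):
    s=st or state(); Rt=ori(az,toolp); a,t=np.radians([az,tilt]); rx=np.array([np.cos(a),np.sin(a),0]); k=np.array([0,0,1])
    U=rx*np.cos(t)+k*np.sin(t); N=rx*np.sin(t)-k*np.cos(t)
    print("uerr",(Rt.apply(g[:3])-U).round(4)); P=np.array(C)-N*d+U*e-Rt.apply(g[3:]); print("TCP",P.round(4)); rel(s,P,Rt)
def where(g):
    s=state(); Rt=R.from_euler('xyz',s["tool_rot"]); return s["position"]+Rt.apply(g[3:]),Rt.apply(g[:3])
E
python3 - <<'E'
from h import *
g=np.load("g1.npy")
for d in (.08,.02,.002,-.002): place([.578,.218,.091],99.3,45,105,d,.006,g)
E
```

```text
uerr [ 0.0035  0.0014 -0.0008]
TCP [0.5789 0.2172 0.2398]
shift [ 0.003   0.     -0.0007] turn [-0.12 -0.07 -0.26] rows 0.1
uerr [ 0.0035  0.0014 -0.0008]
TCP [0.572  0.2591 0.1973]
shift [ 0.0549 -0.0002  0.0293] turn [-0.12 -0.07 -0.26] rows 1.2
uerr [ 0.0035  0.0014 -0.0008]
TCP [0.5699 0.2716 0.1846]
shift [ 0.0705 -0.0002  0.0384] turn [-0.12 -0.07 -0.26] rows 1.6
uerr [ 0.0035  0.0014 -0.0008]
TCP [0.5695 0.2744 0.1818]
shift [ 0.0739 -0.0002  0.0404] turn [-0.12 -0.07 -0.26] rows 1.7
```

Emit:
servo_tool(steps=[[[0.003, 0, 0, 0, 0, -0.3, 10], [0.02, 0, 0.009, 0, 0, -0.3, 10], [0.04, 0, 0.02, 0, 0, -0.3, 10], [0.055, 0, 0.029, 0, 0, -0.3, 10], [0.062, 0, 0.033, 0, 0, -0.3, 10], [0.066, 0, 0.036, 0, 0, -0.3, 10], [0.0705, 0, 0.0385, 0, 0, -0.3, 10], [0.0705, 0, 0.0385, 0, 0, -0.3, 10], [0.0705, 0, 0.0385, 0, 0, -0.3, 10]]])

```text
t: 11.5
position: [0.5703, 0.2734, 0.1851]
tool_rot: [-3.141, 0.261, 1.736]
force: [-0.2, -1.7, -2.8]
grip_width: 0.324
```

Run:
```python
from h import *
g=np.load("g1.npy"); s=state(); print(s["t"],s["position"],s["force"],s["ft_torque"],s["grip_width"]); c,u=where(g); print(c,u)
for d in (0,-.003): place([.578,.218,.091],99.3,45,105,d,.006,g)
```

```text
11.5 [0.57030141 0.27338451 0.18510249] [-0.17465273 -1.73744208 -2.79603347] [ 0.28227204  0.30749964 -0.11493558] 0.3238269147535399
[0.57792369 0.22262997 0.09710096] [-0.1116267   0.69823773  0.70710929]
uerr [ 0.0035  0.0014 -0.0008]
TCP [0.5697 0.273  0.1832]
shift [ 0.0003 -0.0006  0.0019] turn [-0.02 -0.06  0.15] rows 0.0
uerr [ 0.0035  0.0014 -0.0008]
TCP [0.5694 0.2751 0.1811]
shift [ 0.0029 -0.0006  0.0034] turn [-0.02 -0.06  0.15] rows 0.1
```

Emit:
servo_tool(steps=[[[0.001, 0, 0.0005, 0, 0, 0, 10], [0.002, 0, 0.001, 0, 0, 0, 10], [0.002, 0, 0.001, 0, 0, 0, 10], [0.002, 0, 0.001, 0, 0, 0, 10]]])

```text
t: 11.9
position: [0.5703, 0.2739, 0.1846]
tool_rot: [-3.141, 0.263, 1.735]
force: [-2.8, -3.6, 5.5]
grip_width: 0.321
```

Emit:
servo_tool(steps=[[[0.001, 0, 0.0005, 0, 0, 0, 10], [0.002, 0, 0.001, 0, 0, 0, 10], [0.002, 0, 0.001, 0, 0, 0, 10], [0.002, 0, 0.001, 0, 0, 0, 10]]])

```text
t: 12.3
position: [0.5699, 0.2742, 0.1838]
tool_rot: [-3.14, 0.265, 1.734]
force: [-4.4, -5.4, 9.9]
grip_width: 0.323
```

Run:
```python
from h import *
g=np.load("g1.npy"); s=state(); print(s["t"],s["position"],s["force"],s["ft_torque"],s["grip_width"]); c,u=where(g); print(c,u)
place([.578,.218,.091],99.3,45,105,0,0.0,g)
```

```text
12.3 [0.56992282 0.27416216 0.1838381 ] [-4.41501045 -5.44618709  9.93651175] [-1.58347006  0.79490871 -0.37041753] 0.32265846168404405
[0.57742388 0.22300934 0.09605703] [-0.11005233  0.70153873  0.70408231]
uerr [ 0.0035  0.0014 -0.0008]
TCP [0.5704 0.2689 0.1789]
shift [-0.0038 -0.0004  0.0061] turn [-0.1   0.18  0.05] rows 0.1
```

Contact shows about 12 N, so it's in the V. I'll slide it towards the stop.

Emit:
servo_tool(steps=[[[-0.0005, 0, 0.001, 0, 0, 0, 10], [-0.001, 0, 0.002, 0, 0, 0, 10], [-0.0017, 0, 0.003, 0, 0, 0, 10], [-0.002, 0, 0.0035, 0, 0, 0, 10], [-0.002, 0, 0.0035, 0, 0, 0, 10]]])

```text
t: 12.8
position: [0.57, 0.2726, 0.1822]
tool_rot: [-3.14, 0.263, 1.734]
force: [-7.9, -3.8, 17.8]
grip_width: 0.319
```

Run:
```python
from h import *
g=np.load("g1.npy"); s=state(); print(s["t"],s["force"],s["ft_torque"]); c,u=where(g); print(c,u)
im=snap("side","s2.png")
for p in (c+.08*u,c-.065*u): print(proj("side",p))
im=cv2.resize(im[240:350,130:270],(763,600),interpolation=cv2.INTER_CUBIC); cv2.imwrite("pics/s2c.png",cv2.convertScaleAbs(im,alpha=1.5,beta=10))
```

```text
12.8 [-7.94889561 -3.80377068 17.76550273] [-1.64140755  1.48193884 -0.57660655]
[0.57753826 0.22161512 0.09429525] [-0.11043769  0.70017235  0.70538089]
[150.45928519 273.58563289]
[208.73381389 280.91965851]
```

View pics/s2c.png

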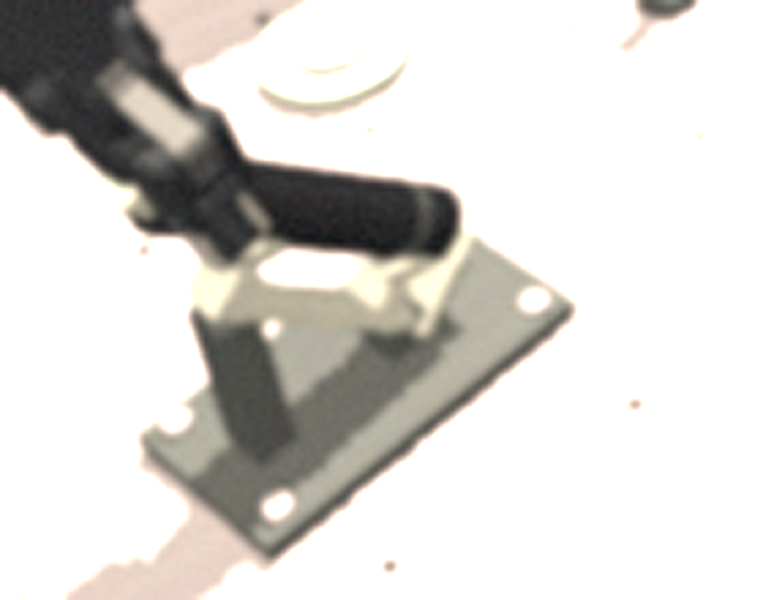

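The barrel lies over both saddles with its rear end near (455,230) in the crop, close to the stop. I'll relieve the side load, let go and back off.

Emit:
servo_tool(steps=[[[-0.0005, -0.0015, -0.0005, 0, 0, 0, 10], [-0.0005, -0.0015, -0.0005, 0, 0, 0, 10], [-0.0005, -0.0015, -0.0005, 0, 0, 0, 34], [-0.0005, -0.0015, -0.0005, 0, 0, 0, 38], [-0.0005, -0.0015, -0.0005, 0, 0, 0, 45], [-0.0005, -0.0015, -0.0005, 0, 0, 0, 60], [-0.0005, -0.0015, -0.0005, 0, 0, 0, 80], [-0.0005, -0.0015, -0.0005, 0, 0, 0, 100], [-0.0005, -0.0015, -0.0005, 0, 0, 0, 100], [-0.0005, -0.0015, -0.0005, 0, 0, 0, 100], [-0.0005, -0.0015, -0.01, 0, 0, 0, 100], [-0.0005, -0.0015, -0.03, 0, 0, 0, 100], [-0.0005, -0.0015, -0.06, 0, 0, 0, 100], [-0.0005, -0.0015, -0.09, 0, 0, 0, 100], [-0.0005, -0.0015, -0.12, 0, 0, 0, 100], [-0.0005, -0.0015, -0.14, 0, 0, 0, 100], [-0.0005, -0.0015, -0.14, 0, 0, 0, 100], [-0.0005, -0.0015, -0.14, 0, 0, 0, 100]]])

```text
t: 14.65
position: [0.5628, 0.3095, 0.3147]
tool_rot: [-3.141, 0.26, 1.737]
force: [0.3, -0.3, 0.7]
grip_width: 1.001
```

Run:
```python
from h import *
s=state(); print(s["t"],s["position"],s["tool_rot"],s["joint_pos"])
C=np.array([.578,.218,.091]); a=np.radians(99.3); U=np.array([np.cos(a),np.sin(a),1])/2**.5
out=np.zeros((400,800,3),np.uint8)
for k,n in enumerate(("side","wrist")):
    im=snap(n,"q%s.png"%n)
    for p in (C+.08*U,C-.065*U): print(n,proj(n,p,s))
    out[:,400*k:400*k+400]=cv2.resize(im[240:350,130:240],(400,400),interpolation=cv2.INTER_CUBIC) if n=="side" else im[0:400,120:520]
cv2.imwrite("pics/q.png",cv2.convertScaleAbs(out,alpha=1.5,beta=10)); np.save("w5.npy",np.r_[s["position"],s["tool_rot"]])
```

```text
14.65 [0.56275535 0.30948587 0.31470096] [-3.14106876  0.25972197  1.73694204] [-0.80537472  0.76066105  0.27460371  1.43647503  0.05416261  1.07384079
 -0.45607026]
side [153.05208263 273.76213204]
side [210.34650694 281.05917585]
wrist [318.69655237 186.5714941 ]
wrist [318.26883448 220.39234587]
```

View pics/q.png

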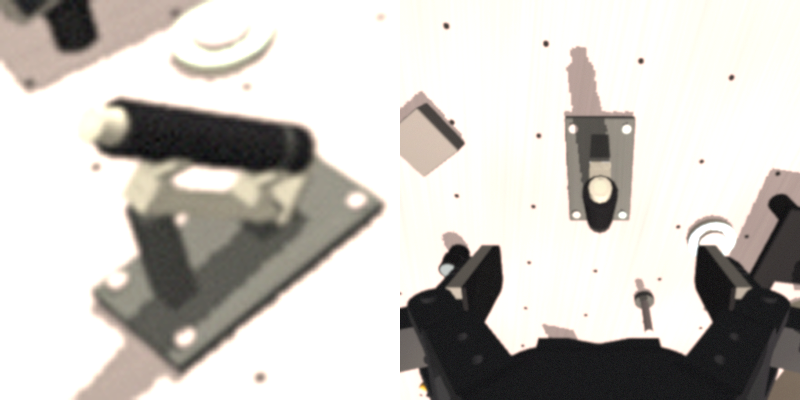

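The barrel rests in both saddles. The nose tip is at about (155,273.5) in the side image, against (153,274) predicted for against-the-stop. Next I'll regrasp between the saddles at pitch 65°.

Run:
```python
from h import *
C=np.array([.578,.218,.091]); a=np.radians(99.3); U=np.array([np.cos(a),np.sin(a),1])/2**.5
G=C-.008*U; print(G)
go(G,99.3,65,.14)
P,Rt=go(G,99.3,65,.14); s2=dict(position=P,tool_rot=Rt.as_euler('xyz')); go(G,99.3,65,0,s2)
```

```text
[0.57891417 0.2124175  0.08534315]
TCP [0.5922 0.1315 0.2612]
shift [-0.1602  0.0003  0.0969] turn [-0.19 39.97  0.16] rows 4.7
TCP [0.5922 0.1315 0.2612]
shift [-0.1602  0.0003  0.0969] turn [-0.19 39.97  0.16] rows 4.7
TCP [0.5826 0.1899 0.1343]
shift [ 0.   -0.    0.14] turn [ 0.  0. -0.] rows 2.8
```

Emit:
servo_tool(steps=[[[-0.03, 0, -0.01, 0, 5, 0, 100], [-0.06, 0, -0.01, 0, 12, 0, 100], [-0.09, 0, 0.01, 0, 20, 0, 100], [-0.12, 0, 0.04, 0, 28, 0, 100], [-0.14, 0, 0.07, 0, 36, 0, 100], [-0.16, 0, 0.097, 0, 40, 0, 100], [-0.16, 0, 0.097, 0, 40, 0, 100], [-0.16, 0, 0.097, 0, 40, 0, 100], [-0.16, 0, 0.097, 0, 40, 0, 100]]])

```text
t: 15.65
position: [0.5921, 0.1343, 0.262]
tool_rot: [-3.14, -0.439, 1.739]
force: [-0.6, 0.1, -0.0]
grip_width: 0.999
```

Run:
```python
from h import *
s=state(); print(s["t"],s["position"],s["tool_rot"],s["joint_pos"])
C=np.array([.578,.218,.091]); a=np.radians(99.3); U=np.array([np.cos(a),np.sin(a),1])/2**.5
G=C-.008*U; go(G,99.3,65,0,s)
im=snap("wrist","w6.png")
for p in (C+.08*U,C-.065*U): print(proj("wrist",p,s))
cv2.imwrite("pics/w6c.png",cv2.convertScaleAbs(im,alpha=1.5,beta=10))
```

```text
15.65 [0.59207581 0.13429562 0.26198683] [-3.1403177  -0.43911373  1.738582  ] [ 0.00271284  0.75521257 -0.21163722  1.67086266 -0.42489451  0.78138158
  0.32703123]
TCP [0.5826 0.1899 0.1343]
shift [-3.200e-03  1.000e-04  1.396e-01] turn [-0.21 -0.16  0.28] rows 2.8
[319.23022028  88.18981538]
[318.44940321 242.55895644]
```

View pics/w6c.png

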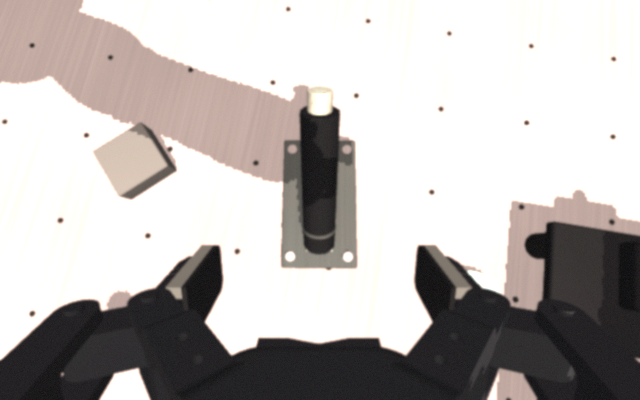

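The barrel's nose shows at (320,91) and its rear at (319,243), within 3 px of the prediction. I'll advance and grip.

Emit:
servo_tool(steps=[[[-0.001, 0, 0.03, 0, 0, 0, 100], [-0.003, 0, 0.07, 0, 0, 0, 100], [-0.003, 0.0005, 0.1, 0, 0, 0, 100], [-0.003, 0.0005, 0.125, 0, 0, 0, 100], [-0.003, 0.0005, 0.14, 0, 0, 0, 100], [-0.003, 0.0005, 0.14, 0, 0, 0, 90], [-0.003, 0.0005, 0.14, 0, 0, 0, 70], [-0.003, 0.0005, 0.14, 0, 0, 0, 50], [-0.003, 0.0005, 0.14, 0, 0, 0, 40], [-0.003, 0.0005, 0.14, 0, 0, 0, 30], [-0.003, 0.0005, 0.14, 0, 0, 0, 20], [-0.003, 0.0005, 0.14, 0, 0, 0, 10], [-0.003, 0.0005, 0.14, 0, 0, 0, 10], [-0.003, 0.0005, 0.14, 0, 0, 0, 10]]])

```text
t: 17.1
position: [0.5836, 0.1876, 0.1351]
tool_rot: [-3.141, -0.438, 1.736]
force: [-2.0, -2.7, 6.1]
grip_width: 0.315
```

Run:
```python
from h import *
s=state(); print(s["t"],s["position"],s["tool_rot"],s["force"],s["grip_width"],s["joint_pos"])
C=np.array([.578,.218,.091]); a=np.radians(99.3); U=np.array([np.cos(a),np.sin(a),1])/2**.5;N=np.array([np.cos(a),np.sin(a),-1])/2**.5
Rt=R.from_euler('xyz',s["tool_rot"]); u=Rt.inv().apply(U); c=Rt.inv().apply(C-s["position"]); print(u,c); np.save("g2.npy",np.r_[u,c])
rel(s,s["position"]-.07*N,Rt)
rel(s,s["position"]-.05*N+[0,0,.07],Rt)
```

```text
17.1 [0.58357169 0.18764523 0.13508895] [-3.14086706 -0.43821097  1.73601588] [-1.99928483 -2.67074537  6.11504224] 0.3152335341435859 [-0.05523595  0.94490727 -0.26856248  1.7407371  -0.47468756  0.50014494
  0.37388184]
[ 0.9403308   0.0018065  -0.34025685] [ 0.00923426 -0.00046493  0.05301701]
shift [-0.0238 -0.0002 -0.0658] turn [0. 0. 0.] rows 1.4
shift [ 0.0127 -0.0002 -0.1104] turn [0. 0. 0.] rows 2.2
```

Emit:
servo_tool(steps=[[[-0.004, 0, -0.01, 0, 0, 0, 10], [-0.01, 0, -0.028, 0, 0, 0, 10], [-0.018, 0, -0.05, 0, 0, 0, 10], [-0.015, 0, -0.075, 0, 0, 0, 10], [0, 0, -0.1, 0, 0, 0, 10], [0.015, 0, -0.12, 0, 0, 0, 10], [0.02, 0, -0.13, 0, 0, 0, 10], [0.02, 0, -0.13, 0, 0, 0, 10], [0.02, 0, -0.13, 0, 0, 0, 10]]])

```text
t: 18.0
position: [0.5894, 0.1509, 0.2591]
tool_rot: [-3.139, -0.437, 1.735]
force: [-0.4, -1.1, -3.4]
grip_width: 0.319
```

Run:
```python
from h import *
g=np.load("g2.npy"); s=state(); print(s["t"],s["position"],s["tool_rot"],s["force"],s["grip_width"]); print(where(g))
place([.562,-.248,.06],83.1,0,109.9,.10,-.06,g)
```

```text
18.0 [0.58942275 0.15094308 0.2590677 ] [-3.13931311 -0.43707439  1.7353476 ] [-0.40867185 -1.07136518 -3.38748613] 0.31895149968128067
(array([0.58379835, 0.18123826, 0.21494447]), array([-0.11341503,  0.69876907,  0.70629938]))
uerr [ 0.0018 -0.0002 -0.0001]
TCP [ 0.5564 -0.2983  0.213 ]
shift [-0.4161 -0.1065 -0.1433] turn [ -0.87 -44.61  16.79] rows 9.1
```

Emit:
servo_tool(steps=[[[-0.02, -0.005, -0.007, 0, -2, 0.8, 10], [-0.045, -0.012, -0.015, -0.1, -4.5, 1.8, 10], [-0.07, -0.018, -0.024, -0.1, -7.5, 2.8, 10], [-0.1, -0.025, -0.034, -0.2, -10.5, 4, 10], [-0.13, -0.033, -0.045, -0.3, -13.5, 5.2, 10], [-0.16, -0.041, -0.055, -0.3, -17, 6.4, 10], [-0.19, -0.049, -0.065, -0.4, -20, 7.6, 10], [-0.22, -0.056, -0.076, -0.5, -23.5, 8.8, 10], [-0.25, -0.064, -0.086, -0.5, -27, 10, 10], [-0.28, -0.072, -0.096, -0.6, -30, 11.3, 10], [-0.31, -0.079, -0.107, -0.6, -33.5, 12.5, 10], [-0.34, -0.087, -0.117, -0.7, -36.5, 13.7, 10], [-0.37, -0.095, -0.127, -0.8, -39.5, 15, 10], [-0.395, -0.101, -0.136, -0.8, -42.5, 16, 10], [-0.416, -0.1065, -0.143, -0.87, -44.6, 16.8, 10], [-0.416, -0.1065, -0.143, -0.87, -44.6, 16.8, 10], [-0.416, -0.1065, -0.143, -0.87, -44.6, 16.8, 10], [-0.416, -0.1065, -0.143, -0.87, -44.6, 16.8, 10]]])

```text
t: 19.8
position: [0.5569, -0.2961, 0.2124]
tool_rot: [-3.141, 0.344, 1.451]
force: [0.1, -0.2, -3.1]
grip_width: 0.318
```

Run:
```python
from h import *
g=np.load("g2.npy"); s=state(); print(s["t"],s["position"],s["tool_rot"],s["force"],s["grip_width"],s["joint_pos"]); np.save("w7.npy",np.r_[s["position"],s["tool_rot"]])
c,u=where(g); print(c,u)
for p in (c+.08*u,c-.065*u): print(proj("wrist",p,s))
im=snap("wrist","w7.png"); cv2.imwrite("pics/w7c.png",cv2.convertScaleAbs(im,alpha=1.5,beta=10))
```

```text
19.8 [ 0.55691779 -0.29612757  0.21243748] [-3.1413164   0.34420844  1.45140059] [ 0.0810728  -0.21003179 -3.11781703] 0.31768919272452645 [0.03889014 0.84861289 0.43428101 1.7409359  0.03082611 0.52834303
 0.17912111]
[ 0.55534603 -0.30520299  0.15941431] [0.12099848 0.99264821 0.00298169]
[317.85012632  41.03087787]
[317.63146769 338.67578196]
```

View pics/w7c.png

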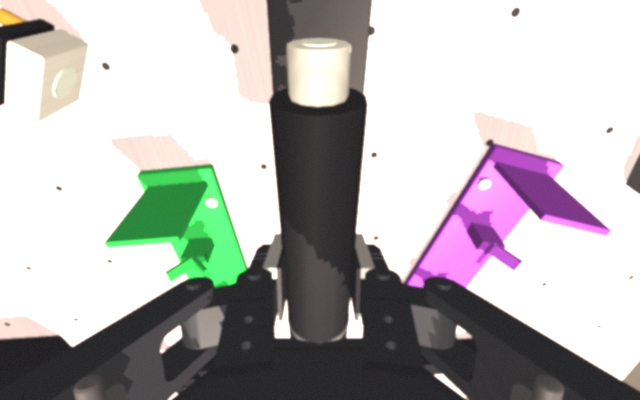

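Run:
```python
from h import *
g=np.load("g2.npy");w=np.load("w7.npy"); s=dict(position=w[:3],tool_rot=w[3:])
im=cv2.imread("pics/w7.png"); a=np.radians(83.1); mx=np.array([np.cos(a),np.sin(a)]); my=np.array([-mx[1],mx[0]]); O=np.array([.562,-.248])
gr=im.max(2).astype(int)
for v in (3,10,17,24,30):
    d=np.diff(cv2.GaussianBlur(im,(1,3),0).max(2).astype(int)[v]); L=240+np.argmin(d[240:300]); Rr=345+np.argmax(d[345:400])
    p=[onz("wrist",q+.5,v,.01,s)[:2]-O for q in (L,Rr)]; print(v,L,Rr,[(round(q@mx,4),round(q@my,4)) for q in p])
place([.562,-.248,.06],83.1,0,109.9,.10,0,g); place([.562,-.248,.06],83.1,0,109.9,.03,0,g)
```

```text
3 266 371 [(np.float64(0.0203), np.float64(0.0336)), (np.float64(0.0204), np.float64(-0.0355))]
10 267 370 [(np.float64(0.0163), np.float64(0.0332)), (np.float64(0.0163), np.float64(-0.0352))]
17 267 369 [(np.float64(0.0122), np.float64(0.0336)), (np.float64(0.0122), np.float64(-0.0349))]
24 268 369 [(np.float64(0.008), np.float64(0.0333)), (np.float64(0.008), np.float64(-0.0353))]
30 268 374 [(np.float64(0.0043), np.float64(0.0336)), (np.float64(0.0044), np.float64(-0.039))]
uerr [ 0.0018 -0.0002 -0.0001]
TCP [ 0.5636 -0.2388  0.213 ]
shift [ 0.0542 -0.0004 -0.0198] turn [ 0.04 -0.17  0.06] rows 1.2
uerr [ 0.0018 -0.0002 -0.0001]
TCP [ 0.5636 -0.2388  0.143 ]
shift [ 0.0778 -0.0004  0.0461] turn [ 0.04 -0.17  0.06] rows 1.8
```

Base edges in the wrist view put the mount centreline within 1 mm and the yaw agrees. I'll slide over the seat and lower to 30 mm above it.

Emit:
servo_tool(steps=[[[0.015, 0, -0.005, 0, 0, 0, 10], [0.035, 0, -0.012, 0, 0, 0, 10], [0.054, 0.0005, -0.02, 0, -0.2, 0, 10], [0.06, 0.0005, 0, 0, -0.2, 0, 10], [0.067, 0.0005, 0.02, 0, -0.2, 0, 10], [0.075, 0.0005, 0.038, 0, -0.2, 0, 10], [0.078, 0.0005, 0.046, 0, -0.2, 0, 10], [0.078, 0.0005, 0.046, 0, -0.2, 0, 10], [0.078, 0.0005, 0.046, 0, -0.2, 0, 10]]])

```text
t: 20.75
position: [0.5649, -0.24, 0.1441]
tool_rot: [3.14, 0.35, 1.45]
force: [-0.7, 0.0, -2.8]
grip_width: 0.317
```

Run:
```python
from h import *
g=np.load("g2.npy"); s=state(); print(s["t"],s["position"],s["force"]); c,u=where(g); print(c,u)
O=[.5629,-.2481,.06]
for d in (.03,.004,0): place(O,83.1,0,109.9,d,0,g,s)
out=np.zeros((600,800,3),np.uint8)
im=snap("side","s7.png"); out[:,:400]=cv2.resize(im[150:270,300:380],(400,600),interpolation=cv2.INTER_CUBIC)
for p in (c+.08*u,c-.065*u): print(proj("side",p),proj("top",p))
im=snap("wrist","w8.png");out[:400,400:]=im[:,120:520]
im=snap("top","t7.png");out[400:,400:]=cv2.resize(im[170:230,310:430],(400,200),interpolation=cv2.INTER_CUBIC)
cv2.imwrite("pics/m.png",cv2.convertScaleAbs(out,alpha=1.5,beta=10))
```

```text
20.75 [ 0.564878   -0.24001143  0.14409451] [-0.66789078  0.03950386 -2.84083596]
[ 0.56337974 -0.24937803  0.09111987] [ 0.12163012  0.99257281 -0.00230827]
uerr [ 0.0018 -0.0002 -0.0001]
TCP [ 0.5645 -0.2389  0.143 ]
shift [ 0.0014 -0.0005  0.0007] turn [ 0.11  0.12 -0.02] rows 0.0
uerr [ 0.0018 -0.0002 -0.0001]
TCP [ 0.5645 -0.2389  0.117 ]
shift [ 0.0103 -0.0006  0.0251] turn [ 0.11  0.12 -0.02] rows 0.5
uerr [ 0.0018 -0.0002 -0.0001]
TCP [ 0.5645 -0.2389  0.113 ]
shift [ 0.0117 -0.0006  0.0288] turn [ 0.11  0.12 -0.02] rows 0.6
[333.58159769 200.3677396 ] [339.45574411 191.44570326]
[376.99840656 181.90350105] [388.69711538 198.36896898]
```

View pics/m.png

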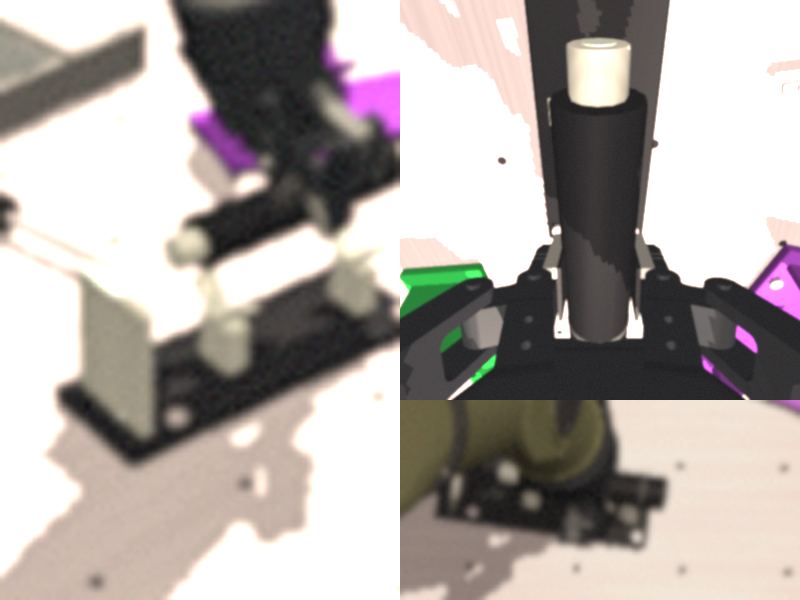

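The barrel hangs over both saddles, with the nose towards the plate (side crop: nose (190,245), plate (115,350)). I'll lower it and creep down until contact.

Emit:
servo_tool(steps=[[[0.004, 0, 0.007, 0, 0, 0, 10], [0.007, -0.0005, 0.015, 0.1, 0.1, 0, 10], [0.009, -0.0005, 0.021, 0.1, 0.1, 0, 10], [0.01, -0.0005, 0.025, 0.1, 0.1, 0, 10], [0.0105, -0.0005, 0.026, 0.1, 0.1, 0, 10], [0.0105, -0.0005, 0.026, 0.1, 0.1, 0, 10], [0.0105, -0.0005, 0.026, 0.1, 0.1, 0, 10]]])

```text
t: 21.6
position: [0.5642, -0.2389, 0.1155]
tool_rot: [-3.141, 0.348, 1.45]
force: [0.5, -0.2, -2.5]
grip_width: 0.318
```

Emit:
servo_tool(steps=[[[0.0003, 0, 0.001, 0, 0, 0, 10], [0.0007, 0, 0.002, 0, 0, 0, 10], [0.001, 0, 0.0028, 0, 0, 0, 10], [0.001, 0, 0.0028, 0, 0, 0, 10], [0.001, 0, 0.0028, 0, 0, 0, 10]]])

```text
t: 22.1
position: [0.5642, -0.2388, 0.1127]
tool_rot: [-3.141, 0.348, 1.45]
force: [0.0, -0.2, 0.8]
grip_width: 0.317
```

Run:
```python
from h import *
g=np.load("g2.npy"); s=state(); print(s["t"],s["position"],s["force"],s["ft_torque"]); c,u=where(g); print(c,u)
place([.5629,-.2481,.06],83.1,0,109.9,0,0,g,s)
```

```text
22.1 [ 0.56417965 -0.23882165  0.11266422] [ 0.04052815 -0.24301456  0.7726613 ] [ 0.48437641  0.02896561 -0.18265451]
[ 0.56256282 -0.24807099  0.05967246] [ 1.22626960e-01  9.92452757e-01 -3.92856876e-04]
uerr [ 0.0018 -0.0002 -0.0001]
TCP [ 0.5645 -0.2389  0.113 ]
shift [-0.0001  0.0003 -0.0003] turn [-0.04  0.02 -0.03] rows 0.0
```

Contact begins just at seat height. I'll press a little further in small steps.

Emit:
servo_tool(steps=[[[0.0002, 0, 0.0006, 0, 0, 0, 10], [0.0004, 0, 0.0012, 0, 0, 0, 10], [0.0004, 0, 0.0012, 0, 0, 0, 10], [0.0004, 0, 0.0012, 0, 0, 0, 10]]])

```text
t: 22.5
position: [0.5643, -0.2388, 0.1125]
tool_rot: [3.141, 0.348, 1.449]
force: [-1.2, 4.0, 10.2]
grip_width: 0.316
```

Emit:
servo_tool(steps=[[[0.0002, 0, 0.0006, 0, 0, 0, 10], [0.0004, 0, 0.0012, 0, 0, 0, 10], [0.0004, 0, 0.0012, 0, 0, 0, 10], [0.0004, 0, 0.0012, 0, 0, 0, 10]]])

```text
t: 22.9
position: [0.5643, -0.2389, 0.1123]
tool_rot: [3.141, 0.348, 1.449]
force: [-2.6, 7.7, 18.7]
grip_width: 0.317
```

Run:
```python
from h import *
g=np.load("g2.npy"); s=state(); print(s["t"],s["position"],s["force"],s["ft_torque"]); c,u=where(g); print(c,u)
```

```text
22.9 [ 0.56428174 -0.2388562   0.11232425] [-2.61561726  7.68613294 18.69650827] [ 0.4471462   0.79368685 -0.54234833]
[ 0.56271398 -0.24813149  0.05933556] [ 1.23370535e-01  9.92360376e-01 -7.71201806e-04]
```

It stopped moving at about 22 N and level, so it's seated in both grooves. I'll relax, let go and back off.

Emit:
servo_tool(steps=[[[-0.0007, 0, -0.0018, 0, 0, 0, 10], [-0.0007, 0, -0.0018, 0, 0, 0, 10], [-0.0007, 0, -0.0018, 0, 0, 0, 34], [-0.0007, 0, -0.0018, 0, 0, 0, 38], [-0.0007, 0, -0.0018, 0, 0, 0, 45], [-0.0007, 0, -0.0018, 0, 0, 0, 60], [-0.0007, 0, -0.0018, 0, 0, 0, 80], [-0.0007, 0, -0.0018, 0, 0, 0, 100], [-0.0007, 0, -0.0018, 0, 0, 0, 100], [-0.0007, 0, -0.0018, 0, 0, 0, 100], [-0.0007, 0, -0.01, 0, 0, 0, 100], [-0.0007, 0, -0.03, 0, 0, 0, 100], [-0.0007, 0, -0.06, 0, 0, 0, 100], [-0.0007, 0, -0.1, 0, 0, 0, 100], [-0.0007, 0, -0.14, 0, 0, 0, 100], [-0.06, 0, -0.18, 0, 0, 0, 100], [-0.06, 0, -0.22, 0, 0, 0, 100], [-0.06, 0, -0.24, 0, 0, 0, 100], [-0.06, 0, -0.24, 0, 0, 0, 100]]])

```text
t: 24.8
position: [0.569, -0.214, 0.3607]
tool_rot: [3.133, 0.347, 1.447]
force: [0.5, 0.0, -0.0]
grip_width: 0.999
```

Run:
```python
from h import *
s=state(); print(s["t"],s["position"],s["force"],s["grip_width"])
C=np.array([.5629,-.2481,.06]); a=np.radians(83.1); U=np.array([np.cos(a),np.sin(a),0])
out=np.zeros((400,800,3),np.uint8)
im=snap("side","s9.png"); out[:,:400]=cv2.resize(im[160:260,300:400],(400,400),interpolation=cv2.INTER_CUBIC)
im=snap("wrist","w9.png"); out[:,400:]=im[:,120:520]
for p in (C+.08*U,C-.065*U): print(proj("side",p),proj("wrist",p,s))
cv2.imwrite("pics/f.png",cv2.convertScaleAbs(out,alpha=1.5,beta=10))
```

```text
24.8 [ 0.56895753 -0.21404719  0.36071235] [ 0.51915148  0.01225491 -0.00127138] 0.9992417800755519
[333.20701575 210.8666327 ] [313.72307974  21.32191678]
[375.89114905 192.06741793] [314.71336036 156.88687663]
```

The viewer's limit is reached, so I'll check the final pose numerically from the pictures.

Run:
```python
from h import *
s=state(); im=cv2.imread("pics/w9.png"); g=im.max(2); sd=cv2.imread("pics/s9.png").max(2)
C=np.array([.5629,-.2481,.06]); a=np.radians(83.1); U=np.array([np.cos(a),np.sin(a),0]); V=np.array([-U[1],U[0],0])
f=lambda n,I,p:int(I[tuple(np.clip(np.round(proj(n,p,s)).astype(int),0,[639,399])[::-1])])
print("along top line x mm: wrist",[(x,f("wrist",g,C+x/1e3*U+[0,0,.012])) for x in range(-85,90,5)])
print("side",[(x,f("side",sd,C+x/1e3*U)) for x in range(-85,100,5)])
for x in (-45,0,45,55,72): print(x,"across wrist",[(y,f("wrist",g,C+x/1e3*U+y/1e3*V+[0,0,-.004 if x in(-45,45) else 0.0])) for y in range(-24,25,3)])
```

```text
along top line x mm: wrist [(-85, 214), (-80, 214), (-75, 215), (-70, 214), (-65, 135), (-60, 45), (-55, 45), (-50, 46), (-45, 96), (-40, 49), (-35, 48), (-30, 47), (-25, 48), (-20, 48), (-15, 46), (-10, 46), (-5, 48), (0, 48), (5, 48), (10, 47), (15, 47), (20, 45), (25, 45), (30, 47), (35, 44), (40, 44), (45, 44), (50, 43), (55, 42), (60, 42), (65, 49), (70, 225), (75, 227), (80, 204), (85, 40)]
side [(-85, 223), (-80, 203), (-75, 126), (-70, 40), (-65, 28), (-60, 34), (-55, 54), (-50, 35), (-45, 27), (-40, 33), (-35, 25), (-30, 33), (-25, 27), (-20, 28), (-15, 30), (-10, 28), (-5, 28), (0, 31), (5, 27), (10, 29), (15, 26), (20, 25), (25, 28), (30, 23), (35, 25), (40, 27), (45, 26), (50, 24), (55, 40), (60, 179), (65, 196), (70, 212), (75, 150), (80, 119), (85, 180), (90, 209), (95, 170)]
-45 across wrist [(-24, 106), (-21, 126), (-18, 157), (-15, 192), (-12, 119), (-9, 29), (-6, 30), (-3, 35), (0, 46), (3, 51), (6, 41), (9, 32), (12, 27), (15, 22), (18, 113), (21, 171), (24, 145)]
0 across wrist [(-24, 56), (-21, 56), (-18, 55), (-15, 53), (-12, 40), (-9, 25), (-6, 32), (-3, 40), (0, 48), (3, 47), (6, 37), (9, 28), (12, 21), (15, 13), (18, 19), (21, 21), (24, 24)]
45 across wrist [(-24, 50), (-21, 58), (-18, 197), (-15, 174), (-12, 55), (-9, 31), (-6, 37), (-3, 41), (0, 43), (3, 41), (6, 33), (9, 26), (12, 21), (15, 23), (18, 171), (21, 165), (24, 42)]
55 across wrist [(-24, 50), (-21, 48), (-18, 47), (-15, 48), (-12, 29), (-9, 28), (-6, 35), (-3, 40), (0, 42), (3, 39), (6, 34), (9, 25), (12, 18), (15, 15), (18, 26), (21, 24), (24, 23)]
72 across wrist [(-24, 47), (-21, 45), (-18, 47), (-15, 45), (-12, 44), (-9, 52), (-6, 185), (-3, 221), (0, 227), (3, 220), (6, 194), (9, 125), (12, 28), (15, 20), (18, 21), (21, 22), (24, 23)]
```

Run:
```python
from h import *
s=state(); g=cv2.imread("pics/w9.png").max(2)
C=np.array([.5629,-.2481,.06]); a=np.radians(83.1); U=np.array([np.cos(a),np.sin(a),0]); V=np.array([-U[1],U[0],0])
f=lambda p:int(g[tuple(np.clip(np.round(proj("wrist",p,s)).astype(int),0,[639,399])[::-1])])
for y in (-18,19): print(y,[(x,f(C+x/1e3*U+y/1e3*V+[0,0,-.004])) for x in list(range(-58,-30,2))+list(range(32,60,2))])
print(s["t"],s["force"]); sign_off()
```

```text
-18 [(-58, 214), (-56, 215), (-54, 215), (-52, 216), (-50, 215), (-48, 203), (-46, 157), (-44, 176), (-42, 218), (-40, 219), (-38, 196), (-36, 122), (-34, 74), (-32, 56), (32, 51), (34, 52), (36, 51), (38, 78), (40, 181), (42, 187), (44, 195), (46, 197), (48, 192), (50, 173), (52, 74), (54, 47), (56, 49), (58, 46)]
19 [(-58, 208), (-56, 207), (-54, 208), (-52, 203), (-50, 182), (-48, 174), (-46, 157), (-44, 166), (-42, 176), (-40, 167), (-38, 114), (-36, 62), (-34, 50), (-32, 46), (32, 21), (34, 21), (36, 21), (38, 53), (40, 165), (42, 185), (44, 199), (46, 187), (48, 180), (50, 162), (52, 81), (54, 25), (56, 23), (58, 24)]
24.9 [-0.06989381  0.6147528  -0.54652286]
the job is handed in; nothing more can be done
```

I did the job in the order asked and handed it in at about 25 s of the 64 s allowed. No verdict came back.

**What I did:** I gripped the barrel near its top and leaned it in the sloping rest, nose uphill, then let go. I took it again across the middle and lowered it level into the mount's two V saddles, nose towards the pinhole plate. It stopped moving at about 22 N of contact, level; I relaxed the press, opened the gripper and backed off.

**Last checks:** I read these from pixel values in the final wrist picture, because the 12-picture viewing limit was reached before I could look at it.
- **Position:** the body spans about -65 to +66 mm and the nose tip is at about +81 mm.
- **Saddles:** the saddle edges sit at about ±45 mm, so the barrel sticks out equally to within about 2 mm.
- **Contact:** the gripper is clear of everything, with no force on it.

**What disagreed or was not confirmed:**
- **Reach:** my first, flatter approach ran into the limits of joints 5 and 6 before touching anything. I backed out and used a steeper grasp instead.
- **Side view:** my samples along the barrel's axis in the side picture sit about 8 mm towards the rear compared with the wrist view. I put this down to the oblique view and the barrel's thickness, and relied on the wrist view.
- **Bystanders:** I did not measure the other objects again at the end. None looked moved in the pictures I viewed, and no unexpected contact force showed in the readings between moves.

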